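# Line up the fired vases by height on the ware board

### The arm

A 7-joint arm with a two-finger parallel gripper is mounted at the origin on the work surface. World frame = base frame: x ahead of the robot, y to its left, z up, the work surface at z = 0. Lengths are in m, angles in rad, forces in N, time in s.
With the tool pointing down it reaches from about 0.425 to 0.95 m from the base axis. Payload 4.7 kg.
Tool frame: the origin (TCP) lies between the finger pads; the fingertips stand 25 mm ahead of it and the grasp point (between the pads) lies 6 mm ahead of it; z points along the fingers, y is the line along which they close (so a half turn about z gives the same grasp; the last joint's range is limited). The gripper opens to 85 mm and grips with 20 to 120 N. Pads are 22 mm wide; open, the fingers measure 114 mm over their backs; the gripper's body (76 mm by 85 mm) begins 54 mm behind the grasp point. The pads swing forward as they close: fully open they stand 13 mm farther back than shut.
Start: joints at [1.309, 0.469, -0.049, 1.532, 0.024, 1.141, -0.082], TCP at [0.156, -0.657, 0.256] pointing down, gripper open.
Joint ranges: [-2.59, 2.59], [-0.33, 1.99], [-1.39, 1.29], [0.1, 2.45], [-1.04, 4.18], [0.21, 1.99], [-2.66, 2.66]. Speed limits (rad/s): [2.57, 2.57, 3.14, 3.14, 3.14, 3.14, 3.14].

### API

Orientations are given as a 3x3 rotation matrix whose columns are the frame's x, y, z axes.
In Python, from rig import * gives the robot as it stands. Calls block until the motion is done:
- movep(position, orientation): joint-space move of the TCP to a pose.
- move_l(position, attitude=None, feed=0.15, until_force=None): straight line of the TCP; attitude=None keeps the orientation; feed is the mean speed in m/s. With until_force (N) it stops when the force on the tool has changed by that much, and returns True; else False.
- move_joints(angles): joint-space move.
- command_gripper(opening, newtons=None): finger opening in m; newtons is the grip in N (None keeps the last); returns when the fingers have stopped.
- sleep(seconds).
- inverse_kinematics(position, orientation): joint angles nearest the present ones, or None.
- sense(): the state.
- camera(name): name is "scene" or "top" or "wrist"; returns (picture, depth): 400x640x3 uint8, red, green, blue; 400x640 float32, m along the optical axis (not along the pixel's ray), 0 where there is no reading.
- camera_params(name): a dict with "K" (3x3 intrinsics, pixels), "position" and "rotation" of the camera in the world; the wrist camera has in their place "tool_from_camera" (4x4, takes a point from camera to tool coordinates, whose origin is the TCP and whose axes are the flange's). Camera axes: x right, y down, z forward; pixel columns grow to the right and rows downward; lengths in m; the calibration is good to about 2 mm. A picture is of the moment at which its call begins: read the wrist's pose just before it. camera_params takes no time and is no camera call.
A pose or a line that the arm cannot do raises Unreachable and nothing moves.
- finish_job(): hands the job in; it is judged then, once.
The state is a dict: "time_s": time; "joint_pos": joint angles; "qd": joint speeds; "joint_efforts": joint torques, N m; "position": TCP position; "tcp_rot": TCP orientation; "wrist_force": force on the tool from outside, world axes, zero at the start; "ft_torque": the same for the moment, N m; "finger_gap": finger opening in m; "gripper_force": force on a finger pad.
Only numpy, scipy, OpenCV 4.12 (cv2) and the standard library are available. Lean on these libraries where they do the work, as an engineer would, in place of code of your own. Each camera call takes 0.05 s, during which the arm holds its last target. There are 200 camera calls.

### The job

Line the four terracotta vases up by height on the ware board, one standing upright in the middle of each white plaster bat: the tallest on the bat next to the raised batten, then ever shorter, down to the shortest at the other end. Don't let any vase fall over, and leave the pot of modelling tools where it stands.

Things in the scene. Friction and masses are not known exactly. Their poses are not given: they have to be found in the camera images.
- vase_short: the shortest of four loose unglazed terracotta vases: 70 mm high in all, 54 mm diameter; a straight round cylinder from the foot up to 48 mm, above it a sloping shoulder and a narrow neck with a dark mouth. 0.1 to 0.4 kg. Starts upright on the table on the robot's side of the board. Origin at the centre of its underside, z up the vase.
- vase_low: the second shortest of four loose unglazed terracotta vases: 96 mm high in all, 46 mm diameter; a straight round cylinder from the foot up to 74 mm, above it a sloping shoulder and a narrow neck with a dark mouth. 0.1 to 0.4 kg. Starts upright on the table on the robot's side of the board. Origin at the centre of its underside, z up the vase.
- vase_high: the second tallest of four loose unglazed terracotta vases: 122 mm high in all, 52 mm diameter; a straight round cylinder from the foot up to 100 mm, above it a sloping shoulder and a narrow neck with a dark mouth. 0.1 to 0.4 kg. Starts upright on the table on the robot's side of the board. Origin at the centre of its underside, z up the vase.
- vase_tall: the tallest of four loose unglazed terracotta vases: 148 mm high in all, 48 mm diameter; a straight round cylinder from the foot up to 126 mm, above it a sloping shoulder and a narrow neck with a dark mouth. 0.1 to 0.4 kg. Starts upright on the table on the robot's side of the board. Origin at the centre of its underside, z up the vase.
- bat_p: one of four identical round white plaster bats (flat discs, 70 mm diameter, 6 mm thick), fixed in a row on the board about 100 mm apart; which of the four stands where in the row changes. Origin at the centre of its underside, which lies on the board (14 mm above the table): its top, where a vase stands, is 6 mm above the origin, 20 mm above the table. z up.
- bat_q: one of four identical round white plaster bats (flat discs, 70 mm diameter, 6 mm thick), fixed in a row on the board about 100 mm apart; which of the four stands where in the row changes. Origin at the centre of its underside, which lies on the board (14 mm above the table): its top, where a vase stands, is 6 mm above the origin, 20 mm above the table. z up.
- bat_r: one of four identical round white plaster bats (flat discs, 70 mm diameter, 6 mm thick), fixed in a row on the board about 100 mm apart; which of the four stands where in the row changes. Origin at the centre of its underside, which lies on the board (14 mm above the table): its top, where a vase stands, is 6 mm above the origin, 20 mm above the table. z up.
- bat_s: one of four identical round white plaster bats (flat discs, 70 mm diameter, 6 mm thick), fixed in a row on the board about 100 mm apart; which of the four stands where in the row changes. Origin at the centre of its underside, which lies on the board (14 mm above the table): its top, where a vase stands, is 6 mm above the origin, 20 mm above the table. z up.
- batten: dark wooden batten, 130 (x) x 25 (y) x 30 mm high, fixed across one end of the plywood ware board (140 x 560 x 14 mm, fixed flat on the table); the other end has only a small flush hanging hole. The row of bats runs from it along its y, to the +y or the -y side. Origin: centre of its underside, on the board, in line with the row, about 80 mm from the centre of the nearest bat.
- tool_mug: bystander: blue ceramic pot, 76 mm diameter, 95 mm high, with three modelling tools sticking out to 175 mm; origin at the centre of its underside.
There are look-alikes about, which are no part of the job. Leave any yellow look-alike of the vase_short alone. What is shaped like the vase_low but blue is not meant.

How it is judged:
At the end, for the whole second after the job is handed in: Each vase stands upright (0.08 rad) and at rest on a bat of its own, centres within 14 mm; from the batten outwards: tallest, second tallest, second shortest, shortest (80, 180, 280, 380 mm from the batten, each within 40 mm) (((horizontal distance between vase_short and bat_p below 0.014 m and z of vase_short in the frame of bat_p between 0.003 and 0.009 m) or (horizontal distance between vase_short and bat_q below 0.014 m and z of vase_short in the frame of bat_q between 0.003 and 0.009 m) or (horizontal distance between vase_short and bat_r below 0.014 m and z of vase_short in the frame of bat_r between 0.003 and 0.009 m) or (horizontal distance between vase_short and bat_s below 0.014 m and z of vase_short in the frame of bat_s between 0.003 and 0.009 m)) and horizontal distance between vase_short and batten between 0.34 and 0.42 m and angle between each of vase_short, vase_low, vase_high, vase_tall's own z axis and vertical below 0.08 rad and linear speed of each of vase_short, vase_low, vase_high, vase_tall below 0.02 m/s and angular speed of each of vase_short, vase_low, vase_high, vase_tall below 0.2 rad/s and ((horizontal distance between vase_low and bat_p below 0.014 m and z of vase_low in the frame of bat_p between 0.003 and 0.009 m) or (horizontal distance between vase_low and bat_q below 0.014 m and z of vase_low in the frame of bat_q between 0.003 and 0.009 m) or (horizontal distance between vase_low and bat_r below 0.014 m and z of vase_low in the frame of bat_r between 0.003 and 0.009 m) or (horizontal distance between vase_low and bat_s below 0.014 m and z of vase_low in the frame of bat_s between 0.003 and 0.009 m)) and horizontal distance between vase_low and batten between 0.24 and 0.32 m and ((horizontal distance between vase_high and bat_p below 0.014 m and z of vase_high in the frame of bat_p between 0.003 and 0.009 m) or (horizontal distance between vase_high and bat_q below 0.014 m and z of vase_high in the frame of bat_q between 0.003 and 0.009 m) or (horizontal distance between vase_high and bat_r below 0.014 m and z of vase_high in the frame of bat_r between 0.003 and 0.009 m) or (horizontal distance between vase_high and bat_s below 0.014 m and z of vase_high in the frame of bat_s between 0.003 and 0.009 m)) and horizontal distance between vase_high and batten between 0.14 and 0.22 m and ((horizontal distance between vase_tall and bat_p below 0.014 m and z of vase_tall in the frame of bat_p between 0.003 and 0.009 m) or (horizontal distance between vase_tall and bat_q below 0.014 m and z of vase_tall in the frame of bat_q between 0.003 and 0.009 m) or (horizontal distance between vase_tall and bat_r below 0.014 m and z of vase_tall in the frame of bat_r between 0.003 and 0.009 m) or (horizontal distance between vase_tall and bat_s below 0.014 m and z of vase_tall in the frame of bat_s between 0.003 and 0.009 m)) and horizontal distance between vase_tall and batten between 0.04 and 0.12 m); the robot touches nothing.
It fails at once if a vase is tipped over (more than 35 degrees) (angle between any of vase_short, vase_low, vase_high, vase_tall's own z axis and vertical above 0.61 rad).
It fails at once if the pot of tools is disturbed (moved more than 20 mm) (distance of tool_mug from where it was at the start of the episode above 0.02 m).
It also fails if it takes over 88 s, if anything falls off the work surface, if the arm or the gripper's body presses on something with over 40 N, if the wrist force passes 120 N, or if a joint passes its speed limit or range.

## Working session

There is one attempt and no reset: what is moved stays moved. The work goes in short steps, each a Python script; the robot and the scene stay as the last script left them, time stands still between calls to the robot, and variables do not carry over. Pictures are saved under pics/ and viewed, at most 14 in all, crops included, and the job is handed in when it is done.

```bash
mkdir -p pics
python3 - <<'E'
from rig import *
import cv2,numpy as np
for n in("top","scene"):
    p,d=camera(n); cv2.imwrite(f"pics/{n}0.png",p[:,:,::-1]); np.save(f"{n}0.npy",d); np.save(f"{n}0c.npy",p)
    print(n,camera_params(n))
s=sense();print(s["time_s"],s["position"],s["tcp_rot"])
E
```

```text
top {'K': array([[403.76409957,   0.        , 313.49572308],
       [  0.        , 403.76409957, 197.083357  ],
       [  0.        ,   0.        ,   1.        ]]), 'position': array([0.39408259, 0.07372225, 0.92028949]), 'rotation': array([[-0.02916048, -0.99356098,  0.10948173],
       [-0.9990517 ,  0.03251266,  0.02895903],
       [-0.03233211, -0.10853345, -0.99356687]])}
scene {'K': array([[398.23617458,   0.        , 319.70426488],
       [  0.        , 398.23617458, 198.809079  ],
       [  0.        ,   0.        ,   1.        ]]), 'position': array([1.0944766 , 0.40017708, 0.8819384 ]), 'rotation': array([[-0.48167504,  0.69673397, -0.5315552 ],
       [ 0.87624837,  0.37367379, -0.30423133],
       [-0.01334006, -0.61231501, -0.79050134]])}
0.1 [ 0.15562426 -0.65633573  0.25537526] [[ 9.73019829e-01  2.30721027e-01 -4.68442598e-04]
 [ 2.30721492e-01 -9.73018398e-01  1.67019554e-03]
 [-7.04540357e-05 -1.73321315e-03 -9.99998496e-01]]
```

View pics/top0.png

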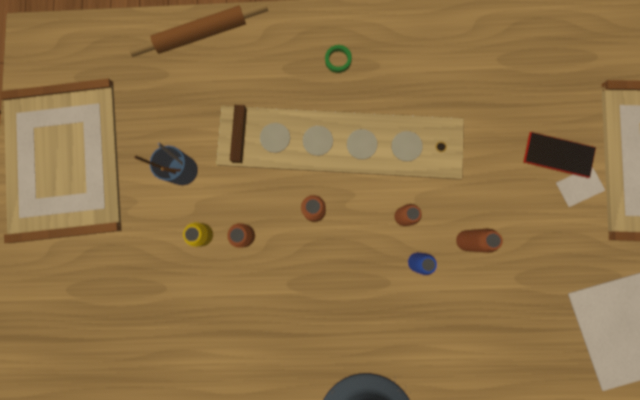

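View pics/scene0.png

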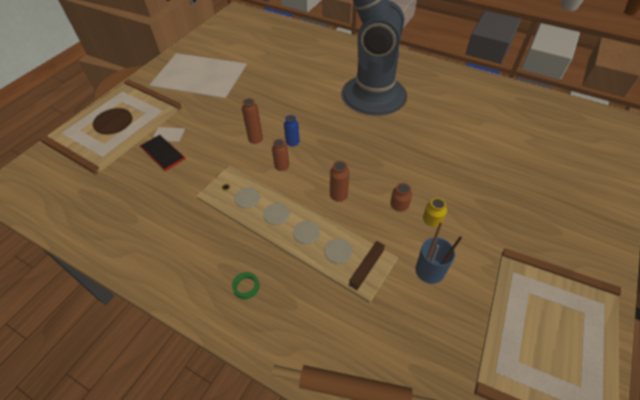

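Top view: batten at (238,134), so the row runs right (−y): bats at (275,138), (318,140), (362,144) and (406,147). Candidates for the vases:
- Terracotta: (240,236), (313,208), (408,215) and (480,240).
- Look-alikes: yellow at (197,235) and blue at (422,264). Both will be left alone.
- Pot: (172,165).

Next is a close crop plus point-cloud heights.

```bash
cat > geo.py <<'E'
import numpy as np,cv2
def ray(P,u,v,z):
    d=P["rotation"]@np.linalg.inv(P["K"])@np.array([u,v,1.]); o=P["position"]
    return o+d*(z-o[2])/d[2]
def cloud(P,D):
    v,u=np.mgrid[:400,:640]; K=P["K"]
    c=np.stack([(u-K[0,2])/K[0,0]*D,(v-K[1,2])/K[1,1]*D,D],-1)
    w=c@P["rotation"].T+P["position"]; w[D<=0]=np.nan; return w
E
python3 - <<'E'
from rig import camera_params
from geo import *
t=cv2.imread("pics/top0.png"); cv2.imwrite("pics/crop0.png",cv2.resize(t[115:285,190:510],None,fx=2.5,fy=2.5,interpolation=cv2.INTER_CUBIC))
P=camera_params("top");W=cloud(P,np.load("top0.npy"))
hsv=cv2.cvtColor(t,cv2.COLOR_BGR2HSV)
for n,(u,v) in dict(short=(240,236),high=(313,208),low=(408,215),tall=(480,240),yellow=(197,235),blue=(422,264),mug=(172,165)).items():
    w=W[v-28:v+28,u-32:u+32].reshape(-1,3); w=w[w[:,2]>.03]; zt=np.nanpercentile(w[:,2],97)
    top=w[w[:,2]>zt-.008]; print(n,"ztop %.3f"%zt,len(top),top.mean(0).round(4),np.ptp(top,axis=0).round(3))
g=t.astype(int); m=((hsv[:,:,1]<60)&(g.min(2)>110)).astype(np.uint8); m[:,:250]=0;m[:,430:]=0;m[:115]=0;m[:]=m;m[170:]=0
k,_,st,c=cv2.connectedComponentsWithStats(m)
for i in range(1,k):
    if st[i,4]>200: print("bat",c[i].round(1),st[i],ray(P,*c[i],.02).round(4),W[int(c[i][1]),int(c[i][0]),2].round(4))
print("batten",ray(P,238,134,.044).round(3), "table z",W[300,200].round(3))
E
```

```text
short ztop 0.073 272 [0.4123 0.2628 0.0708] [0.038 0.039 0.008]
high ztop 0.125 283 [0.4632 0.0998 0.1229] [0.038 0.038 0.008]
low ztop 0.099 215 [ 0.4447 -0.1021  0.0969] [0.031 0.032 0.008]
tall ztop 0.151 277 [ 0.3864 -0.2374  0.1491] [0.034 0.035 0.008]
yellow ztop 0.073 280 [0.4169 0.3573 0.0708] [0.038 0.097 0.009]
blue ztop 0.099 227 [ 0.3413 -0.1269  0.0969] [0.032 0.033 0.007]
mug ztop 0.152 55 [0.5637 0.4034 0.1543] [0.056 0.051 0.019]
batten [0.638 0.264 0.044] table z [0.271 0.363 0.001]
```

View pics/crop0.png

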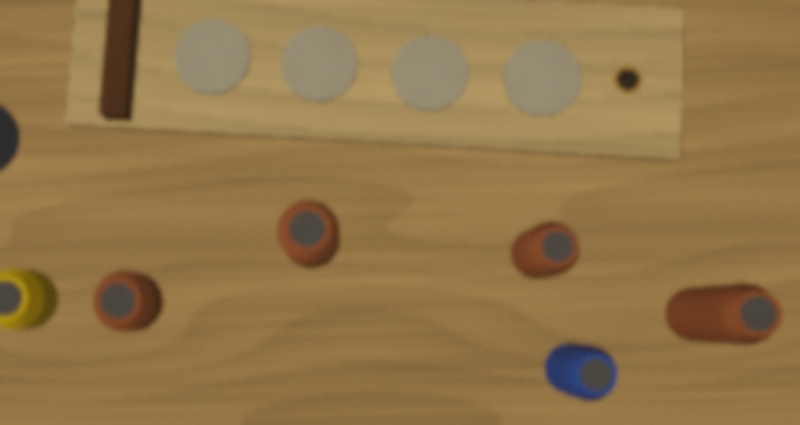

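The crop confirms four terracotta vases at crop pixels (118,300), (307,229), (558,247) and (759,314) for their mouths. Measured heights are 0.073, 0.125, 0.099 and 0.151 (+3 mm bias), so they are short, high, low and tall in that order. The bats are at crop (213,57), (320,64), (430,73) and (542,78), with the hanging hole at the right end.

Run:
```python
from rig import *
from geo import *
P=camera_params("top");S=camera_params("scene")
W=cloud(S,np.load("scene0.npy"))
f=lambda x,y:(190-.3+x/2.5,115-.3+y/2.5)
V=dict(short=(118,300,.07,(402,197)),high=(307,229,.122,(339,181)),low=(558,247,.096,(281,155)),tall=(759,314,.148,(252,120)))
for n,(x,y,z,(u,v)) in V.items():
    w=W[v-26:v+26,u-24:u+24].reshape(-1,3);w=w[w[:,2]>.03];w=w[w[:,2]>np.nanpercentile(w[:,2],97)-.008]
    p=ray(P,*f(x,y),z); print(n,p.round(4),"scene",w.mean(0).round(4),"r %.3f"%np.hypot(*p[:2]))
b=[ray(P,*f(x,y),.02) for x,y in[(213,57),(320,64),(430,73),(542,78)]]
b=np.array(b);print(b.round(4));print(np.linalg.norm(np.diff(b,axis=0),axis=1))
i=np.arange(4);print("fit",[np.polyval(np.polyfit(i,b[:,k],1),i).round(4) for k in(0,1)])
for (u,v) in [(338,250),(306,232),(276,213),(247,198)]: print("scene bat",ray(S,u,v,.02).round(4))
R=np.array([[0,1,0],[1,0,0],[0,0,-1.]])
for s in(1,-1):
  Q=R@np.diag([s,s,1])
  for p in [(.386,-.237,.11),(.386,-.237,.33),(.463,.1,.09),(.463,.1,.33),(.445,-.1,.07),(.41,.263,.035),(.41,.263,.33),(.62,.18,.13),(.62,.18,.33),(.61,-.11,.06)]:
    q=inverse_kinematics(p,Q);print(p,None if q is None else np.round(q,2))
```

```text
short [0.4132 0.2625 0.07  ] scene [0.4129 0.2626 0.0689] r 0.490
high [0.4637 0.0995 0.122 ] scene [0.4636 0.0993 0.1211] r 0.474
low [ 0.4448 -0.103   0.096 ] scene [ 0.4456 -0.1012  0.0946] r 0.457
tall [ 0.3866 -0.2387  0.148 ] scene [ 0.3871 -0.2365  0.1468] r 0.454
[[ 0.6333  0.1843  0.02  ]
 [ 0.6231  0.0866  0.02  ]
 [ 0.611  -0.0129  0.02  ]
 [ 0.6026 -0.1135  0.02  ]]
[0.09821962 0.10021995 0.10092269]
fit [array([0.6331, 0.6227, 0.6123, 0.6019]), array([ 0.185 ,  0.0858, -0.0135, -0.1128])]
scene bat [0.6346 0.1862 0.02  ]
scene bat [0.6262 0.0894 0.02  ]
scene bat [ 0.612  -0.0113  0.02  ]
scene bat [ 0.607  -0.1092  0.02  ]
(0.386, -0.237, 0.11) [ 0.88  0.36 -0.5   2.16  0.27  0.68  0.19]
(0.386, -0.237, 0.33) [ 0.99  0.07 -0.55  1.91  0.04  1.18  0.42]
(0.463, 0.1, 0.09) [ 0.54  0.65 -1.11  2.11  0.78  0.87 -1.03]
(0.463, 0.1, 0.33) [ 0.69  0.21 -1.13  1.85  0.21  1.21 -0.5 ]
(0.445, -0.1, 0.07) [ 0.58  0.45 -0.55  2.18  0.41  0.61 -0.26]
(0.41, 0.263, 0.035) [-0.03  0.64 -0.81  2.12  0.75  0.69 -1.34]
(0.41, 0.263, 0.33) [ 0.22  0.21 -1.    1.82  0.19  1.21 -0.84]
(0.62, 0.18, 0.13) [ 0.3   0.77 -1.    1.69  0.72  1.09 -0.92]
(0.62, 0.18, 0.33) [ 0.36  0.6  -1.12  1.47  0.54  1.41 -0.78]
(0.61, -0.11, 0.06) [ 0.54  0.69 -0.61  1.8   0.52  0.82 -0.33]
(0.386, -0.237, 0.11) [ 0.39  0.31  0.08  2.19 -0.04  0.64 -2.64]
(0.386, -0.237, 0.33) [-0.41  0.    0.89  1.97 -0.    1.17 -2.66]
(0.463, 0.1, 0.09) [ 0.58  0.7  -1.18  2.11  0.84  0.92  2.05]
(0.463, 0.1, 0.33) [ 0.8   0.28 -1.3   1.84  0.29  1.23  2.56]
(0.445, -0.1, 0.07) [-0.69  0.67  1.11  2.24 -0.9   0.79 -2.1 ]
(0.41, 0.263, 0.035) [ 0.2   0.87 -1.19  2.11  1.05  0.96  1.55]
(0.41, 0.263, 0.33) [ 0.34  0.27 -1.17  1.82  0.26  1.23  2.23]
(0.62, 0.18, 0.13) [ 0.38  0.88 -1.18  1.68  0.87  1.2   2.12]
(0.62, 0.18, 0.33) [ 0.38  0.63 -1.18  1.47  0.58  1.43  2.33]
(0.61, -0.11, 0.06) [-0.59  0.92  1.1   1.87 -0.98  1.02 -2.19]
```

All positions agree between the two cameras to within about 2 mm (bats within 5 mm), and every pose is reachable. I'll start with the tall vase.

```bash
cat > pp.py <<'E'
from rig import *
import numpy as np
R=np.array([[0,1,0],[1,0,0],[0,0,-1.]])   # fingers close along x
V=dict(tall=(.3868,-.2378,.102),high=(.4637,.0994,.083),low=(.4452,-.102,.060),short=(.413,.2626,.028))
B=dict(tall=(.6337,.1853),high=(.6238,.0870),low=(.6120,-.0127),short=(.6032,-.1122))
UP=.34
def pick(n):
    x,y,g=V[n]; z=g+.006; s0=sense()["time_s"]
    command_gripper(.08,40)
    movep([x,y,z+.13],R); move_l([x,y,z],feed=.12)
    command_gripper(0,40); s=sense(); print(n,"gap",round(s["finger_gap"],4),"F",s["gripper_force"])
    move_l([x,y,z+.22],feed=.2); s=sense(); print("lifted gap",round(s["finger_gap"],4),"F",s["gripper_force"],"t",s["time_s"])
def place(n):
    x,y=B[n]; z=V[n][2]+.006
    movep([x,y,z+.22],R); move_l([x,y,z+.035],feed=.2)
    h=move_l([x,y,z+.017],feed=.03,until_force=4); s=sense(); print("contact",h,"dz",round(s["position"][2]-z,4),"pos",s["position"].round(4))
    command_gripper(.08); move_l([x,y,z+.20],feed=.2); print("t",sense()["time_s"])
E
python3 - <<'E'
from pp import *
import cv2
pick("tall")
p,d=camera("scene");cv2.imwrite("pics/lift.png",p[:,:,::-1])
place("tall")
p,d=camera("scene");cv2.imwrite("pics/tall.png",p[:,:,::-1])
E
python3 -c "
import cv2,numpy as np
a=[cv2.resize(cv2.imread(f'pics/{n}.png'),(400,250)) for n in('lift','tall')];cv2.imwrite('pics/two.png',np.hstack(a))"
```

```text
tall gap 0.0466 F 40.68073533475399
lifted gap 0.0472 F 41.430591121315956 t 4.9667
contact True dz 0.0206 pos [0.6336 0.1852 0.1286]
t 9.85
```

View pics/two.png

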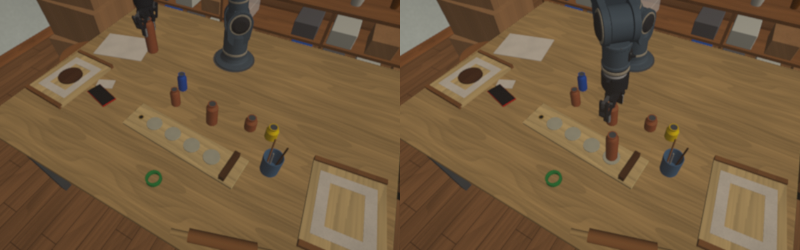

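The tall vase stands on the bat by the batten, at right image (612,147). On to the rest, approaching from higher.

```bash
sed -i 's/movep(\[x,y,z+.13\],R)/movep([x,y,max(z+.13,.28)],R)/' pp.py
python3 - <<'E'
from pp import *
import cv2
for n in("high","low","short"):
    pick(n)
    if sense()["finger_gap"]<.035: print("lost",n);break
    place(n)
movep([.45,-.35,.33],R)
for c in("top","scene"):
    p,d=camera(c);cv2.imwrite(f"pics/{c}1.png",p[:,:,::-1]);np.save(c+"1.npy",d)
E
python3 - <<'E'
from rig import camera_params
from geo import *
from pp import B
t=cv2.imread("pics/top1.png");s=cv2.imread("pics/scene1.png")
cv2.imwrite("pics/fin.png",np.vstack([cv2.resize(t[95:185,200:460],None,fx=3,fy=3,interpolation=cv2.INTER_CUBIC),cv2.resize(s[110:300,190:450],None,fx=3,fy=3)[:320]]))
for c in("top","scene"):
    w=cloud(camera_params(c),np.load(c+"1.npy")).reshape(-1,3)
    for n,(x,y) in B.items():
        k=w[(np.hypot(w[:,0]-x,w[:,1]-y)<.04)&(w[:,2]>.04)&(w[:,2]<.2)]; z=np.percentile(k[:,2],97);k=k[k[:,2]>z-.008]
        print(c,n,k.mean(0).round(4),"off mm",((k.mean(0)[:2]-(x,y))*1e3).round(1))
E
```

```text
high gap 0.0508 F 41.29275031154975
lifted gap 0.0509 F 42.07221723685507 t 14.275
contact True dz 0.0205 pos [0.6236 0.087  0.1095]
t 17.9833
low gap 0.0447 F 40.64512658085732
lifted gap 0.0447 F 40.96764602320036 t 22.8167
contact True dz 0.0204 pos [ 0.6119 -0.0127  0.0864]
t 26.675
short gap 0.0531 F 41.9838189247821
lifted gap 0.0524 F 42.162454905192135 t 31.9917
contact True dz 0.0205 pos [ 0.6032 -0.1124  0.0545]
t 36.5583
top tall [0.6332 0.1854 0.1691] off mm [-0.5  0.1]
top high [0.6232 0.0871 0.143 ] off mm [-0.6  0.1]
top low [ 0.6114 -0.013   0.117 ] off mm [-0.6 -0.3]
top short [ 0.6033 -0.1124  0.0909] off mm [ 0.1 -0.2]
scene tall [0.6336 0.1854 0.167 ] off mm [-0.1  0.1]
scene high [0.6233 0.0868 0.1411] off mm [-0.5 -0.2]
scene low [ 0.6116 -0.0128  0.1151] off mm [-0.4 -0.1]
scene short [ 0.6034 -0.1122  0.0892] off mm [0.2 0. ]
```

View pics/fin.png

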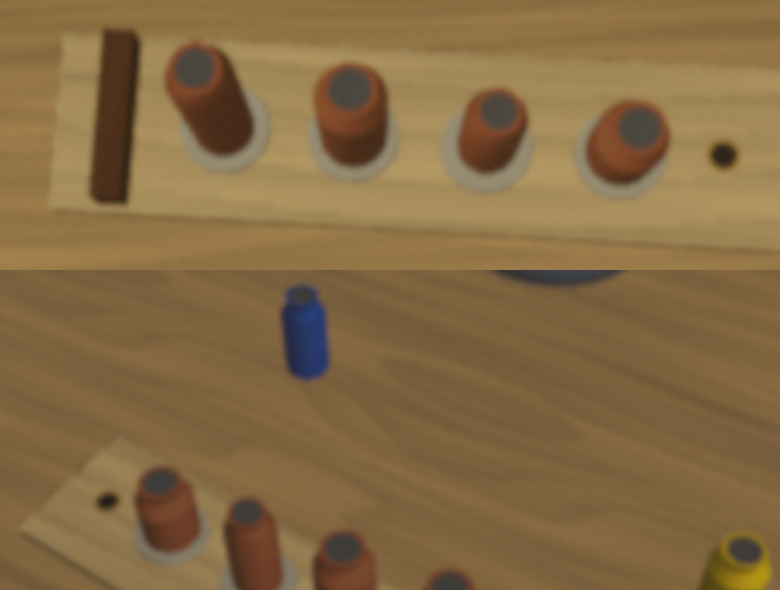

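The upper half shows all four vases upright and centred on their bats: tall (215,100) by the batten, then high (350,115), low (490,130) and short (630,140). Mouth heights also match, at bat top plus vase height.

```bash
python3 -c "
from rig import *
print(finish_job())"
```

```text
the job is handed in; nothing more can be done
None
```

I handed the job in: all four vases stand upright and centred on their bats, from tallest by the batten down to shortest (last camera check within about 1 mm of the targets, after about 37 s of the 88 s), and I never moved near the pot; the judge gave no verdict.

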